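# Fit the charged battery to the bobbin sander

## Task

Take the charged flat battery out of the charging dock by squeezing its two side buttons together while it still sits in the dock, then slide it down into the empty slot of the bobbin sander until it is fully home. Let go so that both buttons spring out and latch it there, and do not disturb the other things on the bench.

Things in the scene. Friction and masses are not known exactly. Their poses are not given: they have to be found in the camera images.
- battery_mid (a point): Centre (60 mm above the foot) of the upright flat battery: black slab 56 mm wide (its y), 16 mm thick (x), 120 mm tall (z up), 0.3 kg, the same after half a turn. A grey ribbed spring button stands out of each narrow side (+y, -y), centred 38 mm above this point; 66 mm over both buttons at rest, 58 mm pressed in. Held by both pressed-in buttons it lifts and lowers freely.
- button_l (a joint): Travel of the +y button (26 mm tall, 14 mm thick, standing 5 mm out): 0 sprung out, 0.004 m pressed right in; 3 N to start, 8 N fully in. One piece with a steel catch lower on the same side, its top 54 mm above the battery's foot, 4 mm out at rest and flush when pressed; its underside is sloped.
- button_r (a joint): The same for the -y button and its catch: 0 sprung out, 0.004 m pressed right in.
- charger_slot (a point): Centre of the slot floor of the charging dock, a fixed grey block 110 mm (x) by 130 mm (y) with a black foot, where the battery starts latched. Slot upright, open at the top, 58 mm (y) by 18 mm (x), 66 mm deep; block top 78 mm above the bench. The catches sit in pockets in the slot's end walls under a ledge 56 mm above this floor. z up; axes follow the dock's yaw.
- sander_slot (a point): Centre of the slot floor of the bobbin sander, fixed, grey: a 100 x 100 mm battery block, and at its +y side a steel table (160 x 165 mm) with an upright 44 mm drum 140 mm from here along y, top 152 mm above the bench. Slot, pockets and block height as on the dock; mouth bevelled 4 mm. Home: battery foot on this floor, wide side along this y, either way round. z up; axes follow its yaw.
- recorder_joint: Bystander: turned reddish-brown wooden instrument joint, 48 mm across, 130 mm tall, standing; origin under its centre.
- blank: Bystander: pale tapered wooden blank, 64 mm across, 90 mm tall, standing; origin under its centre.
- chisel: Bystander: hand tool with dark wooden handle, 200 mm long, lying; origin under its middle.
Not all that is in view belongs to the job. Of the things shaped like the part that bears battery_mid, the black one is meant.

How it is judged:
On the way, in this order (a step that is already met when the one before it is completed fails the run):
1. both side buttons are squeezed in while the battery sits in the dock (value of joint each of button_l, button_r above 0.0028 m and z of battery_mid in the frame of charger_slot below 0.066 m), for 0.05 s.
2. the battery is clear of the dock (z of battery_mid in the frame of charger_slot above 0.128 m), for 0.05 s.
At the end, for the whole second after the job is handed in: The battery stands fully home in the sander's slot (foot within 2.5 mm of the slot floor, centred within 4 mm, in line within 0.12 rad and upright within 0.06 rad), both side buttons sprung out to within 1.5 mm, at rest and released (horizontal distance between battery_mid and sander_slot below 0.004 m and z of battery_mid in the frame of sander_slot between 0.057 and 0.0625 m and angle between the y axis of battery_mid and the y axis of sander_slot, either way round below 0.12 rad and angle between battery_mid's own z axis and vertical below 0.06 rad and value of joint each of button_l, button_r below 0.0015 m and linear speed of battery below 0.02 m/s); the robot touches nothing.
It fails at once if the recorder joint is moved more than 20 mm or knocked over (distance of recorder_joint from where it was at the start of the episode above 0.02 m or angle between recorder_joint's own z axis and vertical above 0.3 rad).
It fails at once if the blank is moved more than 20 mm or knocked over (distance of blank from where it was at the start of the episode above 0.02 m or angle between blank's own z axis and vertical above 0.3 rad).
It fails at once if the hand tool is moved more than 20 mm (distance of chisel from where it was at the start of the episode above 0.02 m).
It also fails if it takes over 45 s, if anything falls off the work surface, if the arm or the gripper's body presses on something with over 40 N, if the wrist force passes 120 N, or if a joint passes its speed limit or range.

## Robot

A 6-joint arm with a two-finger parallel gripper is mounted at the origin on the work surface. World frame = base frame: x ahead of the robot, y to its left, z up, the work surface at z = 0. Lengths are in m, angles in rad, forces in N, time in s.
With the tool pointing down it reaches from about 0.25 to 0.725 m from the base axis. Payload 4 kg.
Tool frame: the origin (TCP) lies at the centre of the arm's flange, where the gripper is bolted on; the fingertips stand 173 mm ahead of it and the grasp point (between the pads) lies 155 mm ahead of it; x points along the fingers, z is the direction in which the jaws open and shut, and the axes are right-handed (so a half turn about x gives the same grasp; the last joint's range is limited). The gripper opens to 85 mm and grips with 20 to 120 N. Pads are 22 mm wide; open, the fingers measure 114 mm over their backs; the gripper's body (76 mm by 85 mm) begins 54 mm behind the grasp point. The pads swing forward as they close: fully open they stand 13 mm farther back than shut.
Start: joints at [1.153, 0.241, 0.005, 1.335, 0, 1.571], TCP at [0.203, 0.457, 0.405] pointing down, gripper open.
Joint ranges: [-2.72, 2.72], [-1.05, 1.87], [-1.09, 1.28], [-1.99, 2.15], [-1.42, 1.44], [-3.14, 3.14]. Speed limits (rad/s): [2.79, 2.79, 3.14, 3.14, 3.14, 3.14].

## Interface

Orientations are given as a unit quaternion [x, y, z, w].
In Python, from workcell import bot gives the robot as it stands.
- The arm moves only by the tool arm_command, never from a script. Its argument "moves" is one flat list of numbers, 7 for each row, row after row: the shift along the tool's x, y, z in m, then the turn, a rotation vector about the tool's x, y, z in rad, then the closure, from -1 (fully open) to 1 (shut). A call has 1 to 20 rows; each row shifts and turns the pose as measured when the row begins, along the tool's axes as they then stand; what a row does not reach is not made up. A row lasts 1/12 s, in which the tool goes at most 41.7 mm and 7.16 degrees, less where a joint would pass 70% of its speed; a pose out of reach is approached as far as the arm can. A call with a gripper value outside its range is refused whole. The fingers move at their own pace and stop on an object; the grip force is fixed at half the most. Time passes only in rows, so rows that do not move let the fingers close. It gives the time, the measured TCP pose, the force and the opening at its end, in the units of the state.
- bot.get_obs(): the state, without advancing time (a new reading comes with each control period).
- bot.camera(name): name is "side" or "top" or "wrist"; returns the picture (400x640x3 uint8, red, green, blue); there is no depth.
- bot.get_calibration(name): a dict with "mtx" (3x3 intrinsics, pixels), "world_from_camera" (4x4, takes a point from camera to world coordinates); the wrist camera has in their place "mount" (4x4, takes a point from camera to tool coordinates, whose origin is the TCP and whose axes are the tool frame's). Camera axes: x right, y up, looking along -z (the intrinsics and any distortion apply to the point x, -y, -z); pixel columns grow to the right and rows downward; lengths in m; the calibration is good to about 2 mm. A picture is of the moment at which its call begins: read the wrist's pose just before it. get_calibration takes no time and is no camera call.
- bot.job_done(): hands the job in, once; it reports no verdict.
The state is a dict: "clock": time; "joint_pos": joint angles; "joint_vel": joint speeds; "tau": joint torques, N m; "eef_pos": TCP position; "tool_rot": TCP orientation; "ft_force": force on the tool from outside, world axes, zero at the start; "ft_torque": the same for the moment, N m; "grip_width": finger opening in m.
Only numpy, scipy, OpenCV 4.12 (cv2) and the standard library are available. Lean on these libraries where they do the work, as an engineer would, in place of code of your own. Each camera call takes 0.05 s, during which the arm holds its last target.

## Working session

There is one attempt and no reset: what is moved stays moved. The work goes in short steps, Python scripts to look and compute and a tool call to move; the robot and the scene stay as the last step left them, time stands still between calls to the robot, and variables do not carry over. Pictures are saved under pics/ and viewed, and the job is handed in when it is done.

Besides the shell and the picture viewer there is one more tool, called after ">>>" as a command line: name --argument value ..., lists and objects as JSON in quotes. arm_command: Moves the arm, as the interface text tells. Its arguments: {"type":"object","properties":{"moves":{"type":"array"}},"required":["moves"]}

```bash
mkdir -p pics; ls; python3 - <<'E'
from workcell import bot
import cv2,numpy as np
np.set_printoptions(precision=4,suppress=True)
o=bot.get_obs();print(o)
for n in ["side","top","wrist"]:
    print(n,bot.get_calibration(n))
    cv2.imwrite(f"pics/{n}0.png",bot.camera(n)[:,:,::-1])
E
```

```text
pics
{'clock': 0.0, 'joint_pos': array([ 1.153 ,  0.2414,  0.0037,  1.3352, -0.    ,  1.5708]), 'joint_vel': array([ 0.0017,  0.0004, -0.0006, -0.0009,  0.0006, -0.0004]), 'tau': array([ -0.0012, -37.231 ,  25.2411,   0.0169,  -0.    ,   0.    ]), 'eef_pos': array([0.2028, 0.4567, 0.4038]), 'tool_rot': array([-0.3858,  0.5935,  0.385 ,  0.5922]), 'ft_force': array([-1.2955, -0.1829, -0.4808]), 'ft_torque': array([0.0116, 0.0037, 0.0461]), 'grip_width': 0.08527325515587918}
side {'mtx': array([[453.432 ,   0.    , 321.6909],
       [  0.    , 453.432 , 200.6467],
       [  0.    ,   0.    ,   1.    ]]), 'world_from_camera': array([[-0.9711,  0.1261, -0.2027,  0.3467],
       [-0.2386, -0.4891,  0.839 ,  0.7169],
       [ 0.0067,  0.8631,  0.505 ,  0.5666],
       [ 0.    ,  0.    ,  0.    ,  1.    ]])}
top {'mtx': array([[433.1114,   0.    , 319.2463],
       [  0.    , 433.1114, 196.2202],
       [  0.    ,   0.    ,   1.    ]]), 'world_from_camera': array([[-0.006 ,  0.9922, -0.1249,  0.3992],
       [-0.9999, -0.0042,  0.0146, -0.1067],
       [ 0.014 ,  0.125 ,  0.9921,  1.2511],
       [ 0.    ,  0.    ,  0.    ,  1.    ]])}
wrist {'mtx': array([[327.9384,   0.    , 319.3694],
       [  0.    , 327.9384, 206.3994],
       [  0.    ,   0.    ,   1.    ]]), 'mount': array([[-0.0001,  0.2661, -0.9639,  0.0304],
       [ 0.0002,  0.9639,  0.2661,  0.067 ],
       [ 1.    , -0.0002, -0.0002,  0.001 ],
       [ 0.    ,  0.    ,  0.    ,  1.    ]])}
```

View pics/side0.png

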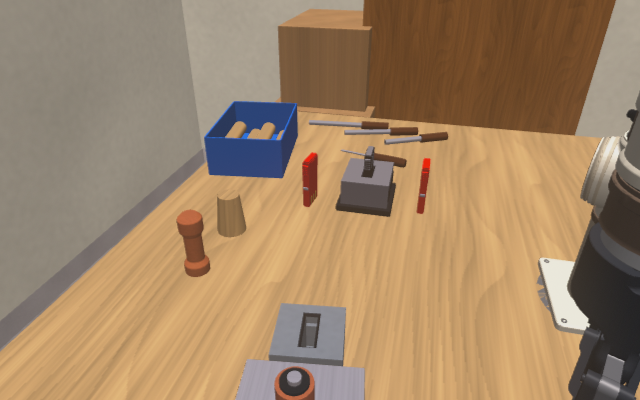

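View pics/top0.png

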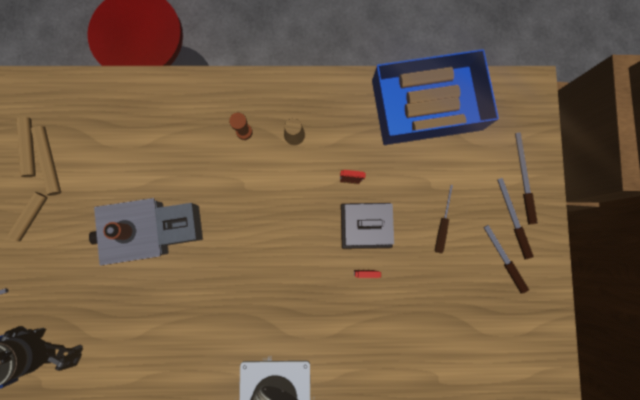

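View pics/wrist0.png

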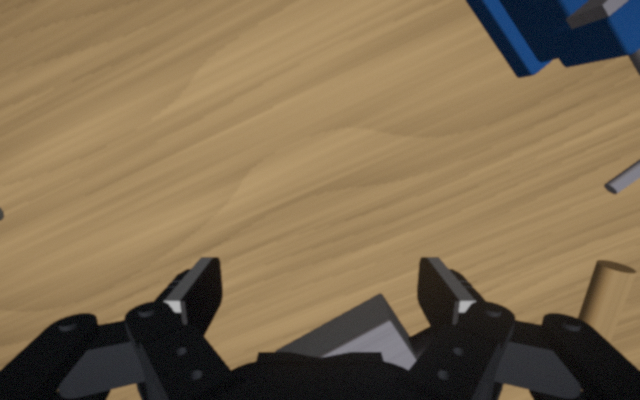

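```bash
python3 - <<'E'
import cv2,numpy as np
t=cv2.imread("pics/top0.png");s=cv2.imread("pics/side0.png")
a=cv2.resize(t[185:265,320:420],(800,640)[0:1]*0+(720,576),interpolation=cv2.INTER_CUBIC)
b=cv2.resize(s[130:225,290:440],None,fx=5,fy=5,interpolation=cv2.INTER_CUBIC)
c=cv2.resize(t[185:275,80:210],None,fx=6,fy=6,interpolation=cv2.INTER_CUBIC)
for n,i in zip("abc",(a,b,c)): cv2.imwrite(f"pics/crop_{n}.png",i)
E
```

```text
(no output)
```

View pics/crop_a.png

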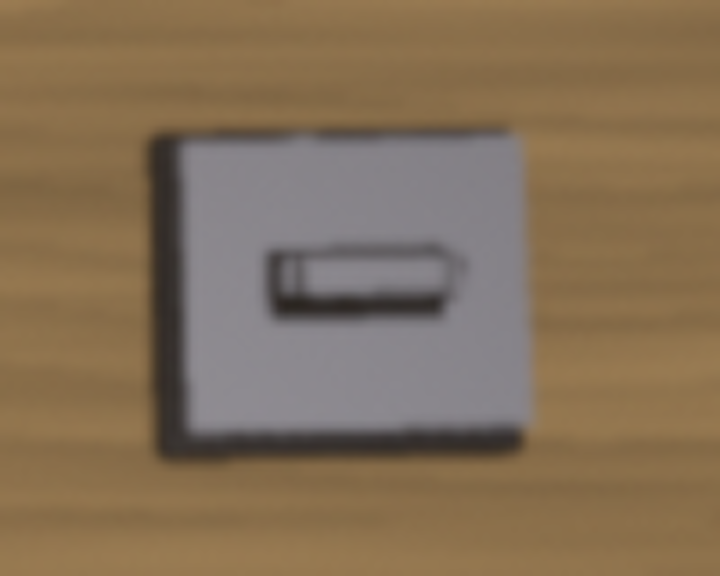

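View pics/crop_b.png

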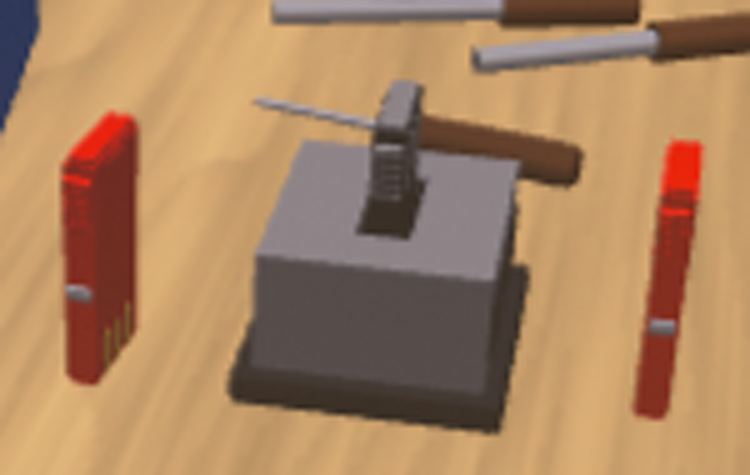

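View pics/crop_c.png

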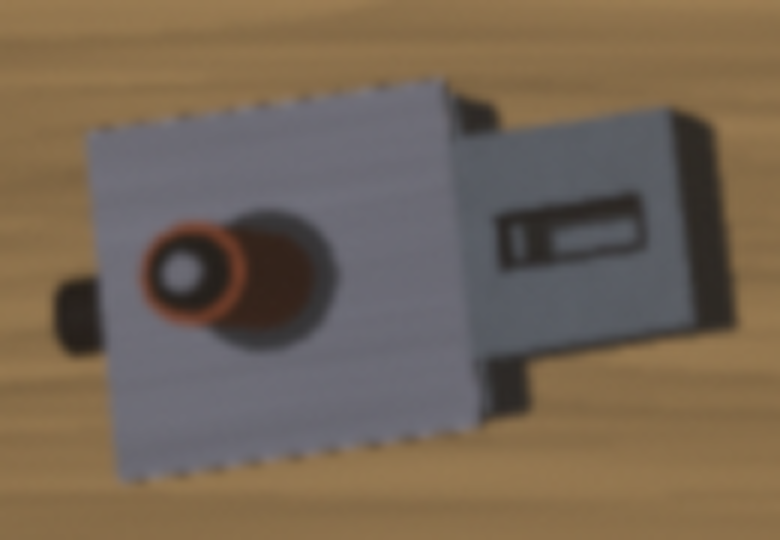

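```bash
cat > h.py <<'E'
import numpy as np,cv2
from workcell import bot
from scipy.spatial.transform import Rotation as R
np.set_printoptions(precision=4,suppress=True)
def pose(o=None):
    o=o or bot.get_obs()
    T=np.eye(4);T[:3,:3]=R.from_quat(o["tool_rot"]).as_matrix();T[:3,3]=o["eef_pos"];return T
def cam(n,T=None):
    c=bot.get_calibration(n)
    return c["mtx"],(c["world_from_camera"] if n!="wrist" else (pose() if T is None else T)@c["mount"])
def ray(c,uv):
    K,W=c;uv=np.atleast_2d(uv).astype(float)
    d=np.c_[(uv[:,0]-K[0,2])/K[0,0],-(uv[:,1]-K[1,2])/K[1,1],-np.ones(len(uv))]@W[:3,:3].T
    return W[:3,3],d
def atz(c,uv,z):
    o,d=ray(c,uv);return o+d*((z-o[2])/d[:,2])[:,None]
def proj(c,P):
    K,W=c;p=(np.atleast_2d(P)-W[:3,3])@W[:3,:3]
    return np.c_[K[0,0]*p[:,0]/-p[:,2]+K[0,2],K[1,1]*-p[:,1]/-p[:,2]+K[1,2]]
E
python3 - <<'E'
from h import *
c=cam("top")
d=np.array([(180,137),(522,133),(532,430),(186,434)])/7.2+[320,185]
P=atz(c,d,.078);print(P,P.mean(0),np.linalg.norm(P-np.roll(P,-1,0),axis=1))
s=np.array([(497,213),(640,193),(647,245),(500,270)])/6+[80,185]
P=atz(c,s,.078);print(P,P.mean(0),np.linalg.norm(P-np.roll(P,-1,0),axis=1))
s=np.array([(450,140),(670,108),(693,327),(478,360)])/6+[80,185]
P=atz(c,s,.078);print(P,P.mean(0),np.linalg.norm(P-np.roll(P,-1,0),axis=1))
for n,uv,z in [("rec",(239,120),.12),("blank",(292,128),.09),("redA",(352,175),.12),("redB",(368,273),.12),("chis",(446,218),.01),("drum",(112,230),.152)]: print(n,atz(c,uv,z))
print(pose())
E
```

```text
[[ 0.5251 -0.194   0.078 ]
 [ 0.526  -0.3239  0.078 ]
 [ 0.4141 -0.3246  0.078 ]
 [ 0.4133 -0.1948  0.078 ]] [ 0.4696 -0.2593  0.078 ] [0.1299 0.112  0.1298 0.1118]
[[0.4826 0.2984 0.078 ]
 [0.4913 0.2347 0.078 ]
 [0.4679 0.2308 0.078 ]
 [0.4571 0.2961 0.078 ]] [0.4747 0.265  0.078 ] [0.0643 0.0237 0.0662 0.0257]
[[0.5157 0.3208 0.078 ]
 [0.5298 0.2224 0.078 ]
 [0.4311 0.2091 0.078 ]
 [0.417  0.3043 0.078 ]] [0.4734 0.2641 0.078 ] [0.0994 0.0996 0.0962 0.1001]
rec [[0.7487 0.0909 0.12  ]]
blank [[ 0.7351 -0.0499  0.09  ]]
redA [[ 0.5979 -0.2105  0.12  ]]
redB [[ 0.3414 -0.2479  0.12  ]]
chis [[ 0.4906 -0.4899  0.01  ]]
drum [[0.4541 0.3992 0.152 ]]
[[-0.0006 -0.914   0.4058  0.2028]
 [-0.0015  0.4058  0.914   0.4568]
 [-1.     -0.     -0.0016  0.404 ]
 [ 0.      0.      0.      1.    ]]
```

>>> arm_command --moves '[0,-0.036,-0.007,0,0,0,-1,0,-0.036,-0.007,0,0,0,-1,0,-0.036,-0.007,0,0,0,-1,0,-0.036,-0.007,0,0,0,-1,0,-0.036,-0.007,0,0,0,-1,0,-0.036,-0.007,0,0,0,-1,0,-0.036,-0.007,0,0,0,-1,0,-0.036,-0.007,0,0,0,-1,0,-0.036,-0.007,0,0,0,-1,0,0,0,-0.11,0,0,-1,0,0,0,-0.11,0,0,-1,0,0,0,-0.11,0,0,-1,0,0,0,-0.11,0,0,-1,0,0,0,-0.11,0,0,-1]'

```text
clock: 1.32
eef_pos: [0.4869, 0.2586, 0.3964]
tool_rot: [-0.537, 0.463, 0.539, 0.455]
ft_force: [0.4, -0.0, 0.7]
grip_width: 0.0856
```

```bash
python3 - <<'E'
from h import *
o=bot.get_obs();T=pose(o);print(T, o["joint_pos"])
im=bot.camera("wrist");cv2.imwrite("pics/w1.png",im[:,:,::-1]);np.save("w1T.npy",T)
E
```

```text
[[-0.0091 -0.9873 -0.1585  0.4869]
 [-0.0071 -0.1584  0.9874  0.2586]
 [-0.9999  0.0102 -0.0056  0.3964]
 [ 0.      0.      0.      1.    ]] [ 0.4888  0.3516  0.1359  1.3666 -0.002   0.3297]
```

View pics/w1.png

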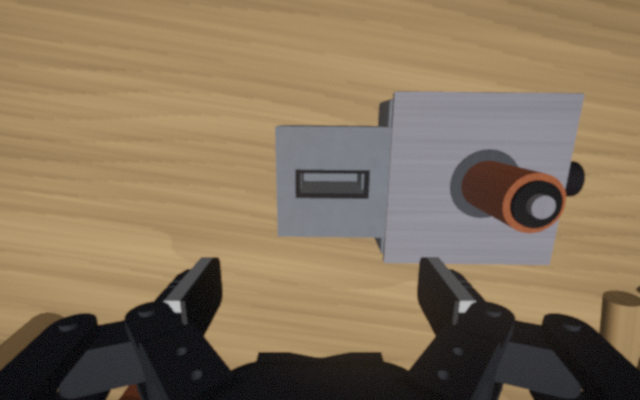

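```bash
python3 - <<'E'
import cv2
s=cv2.imread("pics/w1.png")
cv2.imwrite("pics/w1c.png",cv2.resize(s[115:250,265:425],None,fx=5,fy=4.4/.88,interpolation=cv2.INTER_CUBIC)[:600])
cv2.imwrite("pics/w1d.png",cv2.resize(s[160:210,285:380],None,fx=8,fy=8,interpolation=cv2.INTER_CUBIC))
E
```

```text
(no output)
```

View pics/w1d.png

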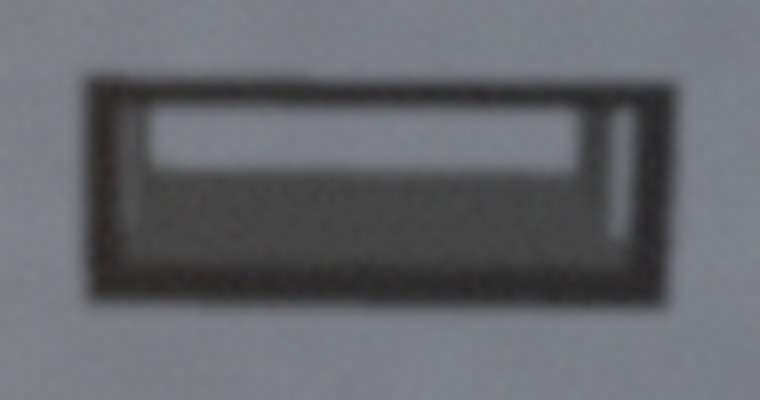

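View pics/w1c.png

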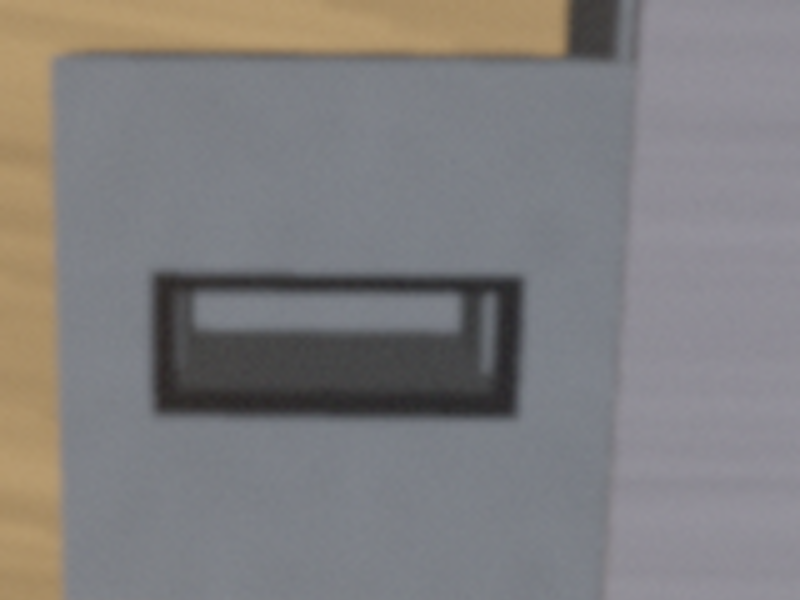

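```bash
python3 - <<'E'
from h import *
c=cam("wrist",np.load("w1T.npy"))
s=(np.array([(88,80),(675,88),(665,304),(90,300)])+.5)/8-.5+[285,160]
P=atz(c,s,.078);print(P,P.mean(0),np.linalg.norm(P-np.roll(P,-1,0),axis=1))
e=(P[1]+P[2]-P[0]-P[3]);print("yaw",np.arctan2(-e[0],e[1]))
E
```

```text
[[0.4668 0.2329 0.078 ]
 [0.4573 0.2971 0.078 ]
 [0.4815 0.3008 0.078 ]
 [0.4915 0.2367 0.078 ]] [0.4743 0.2669 0.078 ] [0.0649 0.0245 0.065  0.025 ]
yaw 0.1500261458170188
```

>>> arm_command --moves '[0,0,0,0.08,0,0,-1,0,0,0,0.08,0,0,-1,0,0.001,-0.04,0,0,0,-1,0,0.001,-0.04,0,0,0,-1,0,0.001,-0.04,0,0,0,-1,0,0.001,-0.04,0,0,0,-1,0,0.001,-0.04,0,0,0,-1,0,0.001,-0.04,0,0,0,-1,0,0.001,-0.04,0,0,0,-1,0,0.001,-0.04,0,0,0,-1,0,0.001,-0.04,0,0,0,-1,0,0.001,-0.04,0,0,0,-1,0,0.001,-0.04,0,0,0,-1,0,0.001,-0.04,0,0,0,-1,0,0.001,-0.038,0,0,0,-1,0,0,0,0,0,0,-1,0,0,0,0,0,0,-1]'

```text
clock: 2.78
eef_pos: [0.4613, -0.2787, 0.3944]
tool_rot: [-0.489, 0.515, 0.492, 0.504]
ft_force: [0.1, -0.4, -0.3]
grip_width: 0.0852
```

```bash
python3 - <<'E'
from h import *
o=bot.get_obs();T=pose(o);print(T, o["joint_pos"])
im=bot.camera("wrist");cv2.imwrite("pics/w2.png",im[:,:,::-1]);np.save("w2T.npy",T)
E
```

```text
[[-0.0138 -0.9992  0.0388  0.4613]
 [-0.0077  0.039   0.9992 -0.2787]
 [-0.9999  0.0135 -0.0082  0.3944]
 [ 0.      0.      0.      1.    ]] [-0.5402  0.326   0.0943  1.347  -0.0137 -0.5013]
```

View pics/w2.png

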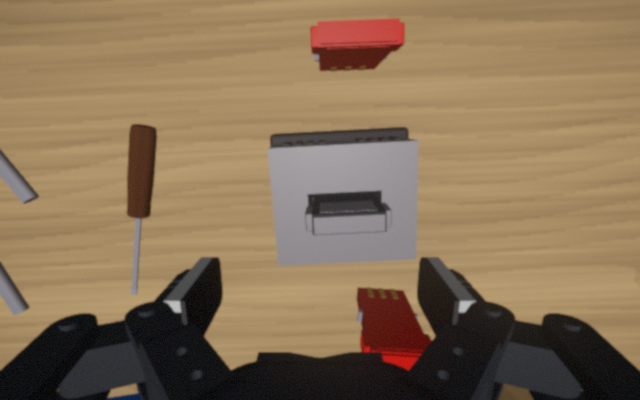

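```bash
python3 - <<'E'
import cv2
s=cv2.imread("pics/w2.png")
cv2.imwrite("pics/w2c.png",cv2.resize(s[180:245,295:400],None,fx=7,fy=7,interpolation=cv2.INTER_CUBIC))
cv2.imwrite("pics/w2d.png",cv2.resize(s[125:275,260:430],None,fx=4,fy=4,interpolation=cv2.INTER_CUBIC))
E
```

```text
(no output)
```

View pics/w2c.png

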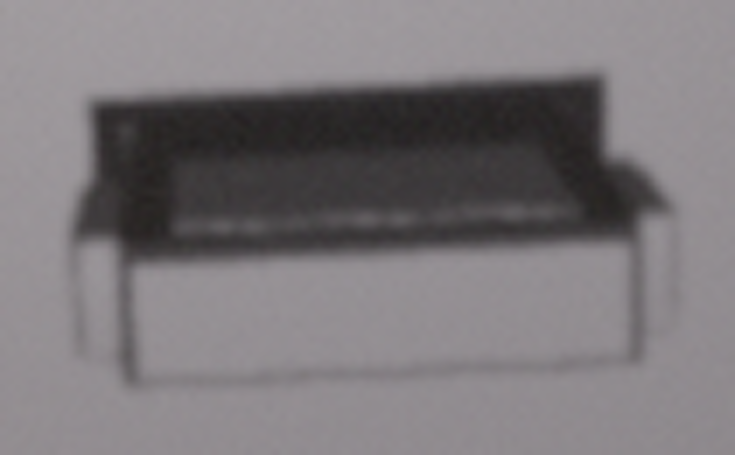

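View pics/w2d.png

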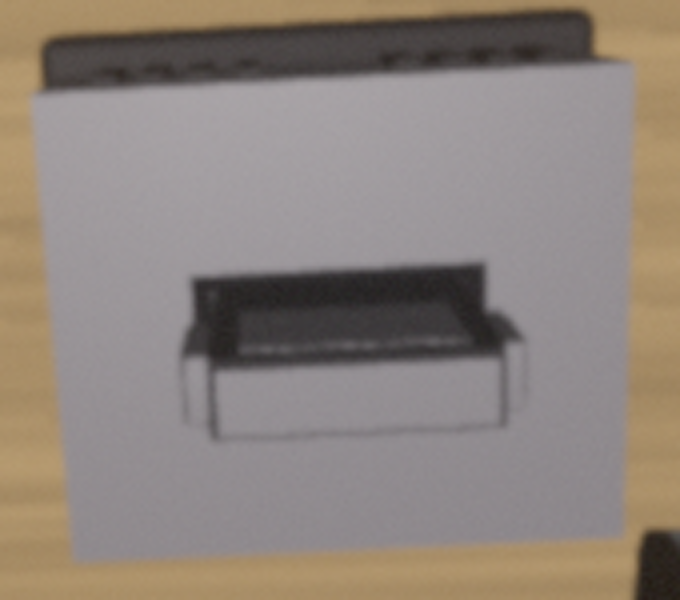

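```bash
python3 - <<'E'
from h import *
c=cam("wrist",np.load("w2T.npy"))
def f(p,k,off,z):
    P=atz(c,(np.array(p)+.5)/k-.5+off,z);print(P.mean(0),np.linalg.norm(P-np.roll(P,-1,0),axis=1))
    e=(P[1]+P[2]-P[0]-P[3]) if len(P)==4 else P[1]-P[0];print("yaw",np.arctan2(-e[0],e[1])); return P
f([(128,258),(637,237),(640,360),(130,383)],7,[295,180],.132)
f([(35,92),(635,62),(623,540),(75,560)],4,[260,125],.078)
print(f([(92,102),(603,78)],7,[295,180],.078))
E
```

```text
[ 0.4694 -0.2581  0.132 ] [0.0537 0.0137 0.0546 0.014 ]
yaw 0.00934156441212507
[ 0.4695 -0.2578  0.078 ] [0.1291 0.1107 0.1295 0.1098]
yaw 0.00788793439017688
[ 0.4572 -0.2582  0.078 ] [0.0652 0.0652]
yaw 0.011194964166522306
[[ 0.4575 -0.2908  0.078 ]
 [ 0.4568 -0.2256  0.078 ]]
```

```bash
cat >> h.py <<'E'
def goto(p,yaw):
    # tool x down, tool z = y axis of yaw; returns shift in tool frame and rotvec
    T=pose();z=np.array([-np.sin(yaw),np.cos(yaw),0]);x=np.array([0,0,-1.]);G=np.c_[x,np.cross(z,x),z]
    d=T[:3,:3].T@(np.array(p)-T[:3,3]);r=R.from_matrix(T[:3,:3].T@G).as_rotvec()
    print("shift",d,"rot",r,"at",T[:3,3],"err",np.array(p)-T[:3,3]);return d,r
E
python3 -c "
from h import *
goto((.4695,-.258,.34),.008)"
```

```text
shift [ 0.0541 -0.0082  0.0212] rot [-0.0459 -0.0088 -0.014 ] at [ 0.4613 -0.2784  0.3944] err [ 0.0082  0.0204 -0.0544]
```

>>> arm_command --moves '[0.018,-0.003,0.007,-0.015,-0.003,-0.005,-1,0.018,-0.003,0.007,-0.015,-0.003,-0.005,-1,0.018,-0.003,0.007,-0.015,-0.003,-0.005,-1,0,0,0,0,0,0,-1,0,0,0,0,0,0,-1]'

```text
clock: 3.25
eef_pos: [0.4714, -0.2521, 0.3396]
tool_rot: [0.503, -0.497, -0.502, -0.498]
ft_force: [-0.2, -0.7, 0.6]
grip_width: 0.0856
```

```bash
python3 -c "
from h import *
goto((.4695,-.258,.34),.008)"
```

```text
shift [-0.0004  0.002  -0.0059] rot [0.0016 0.0008 0.0027] at [ 0.4714 -0.2521  0.3396] err [-0.0019 -0.0059  0.0004]
```

>>> arm_command --moves '[0,0.001,-0.003,0,0,0.001,-1,0,0.001,-0.003,0,0,0.001,-1,0,0,0,0,0,0,-1]'

```text
clock: 3.5
eef_pos: [0.4701, -0.2567, 0.3419]
tool_rot: [0.504, -0.497, -0.502, -0.497]
ft_force: [0.7, -0.3, -0.6]
grip_width: 0.0855
```

```bash
python3 - <<'E'
from h import *
goto((.4695,-.258,.34),.008)
T=pose();im=bot.camera("wrist");cv2.imwrite("pics/w3.png",im[:,:,::-1]);np.save("w3T.npy",T)
E
```

```text
shift [ 0.0019  0.0006 -0.0013] rot [ 0.0041 -0.0006  0.0017] at [ 0.4701 -0.2567  0.3419] err [-0.0006 -0.0013 -0.0019]
```

View pics/w3.png

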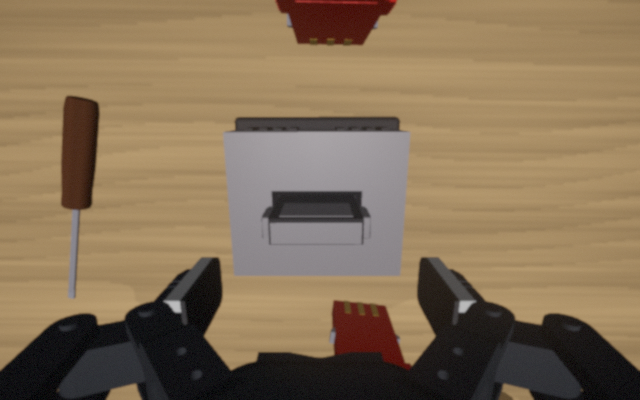

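>>> arm_command --moves '[0.019,0,-0.001,0,0,0,-1,0.019,0,-0.001,0,0,0,-1,0.018,0,0,0,0,0,-1,0.014,0,0,0,0,0,-1,0,0,0,0,0,0,-1,0,0,0,0,0,0,-1]'

```text
clock: 4.05
eef_pos: [0.4725, -0.2621, 0.2764]
tool_rot: [0.508, -0.496, -0.496, -0.5]
ft_force: [-0.4, -1.2, 0.0]
grip_width: 0.0854
```

```bash
python3 - <<'E'
from h import *
goto((.4695,-.258,.262),.008)
T=pose();im=bot.camera("wrist");cv2.imwrite("pics/w4.png",im[:,:,::-1]);np.save("w4T.npy",T)
E
```

```text
shift [0.0144 0.0032 0.0043] rot [-0.0002 -0.0078  0.0146] at [ 0.4725 -0.2621  0.2764] err [-0.003   0.0041 -0.0144]
```

View pics/w4.png

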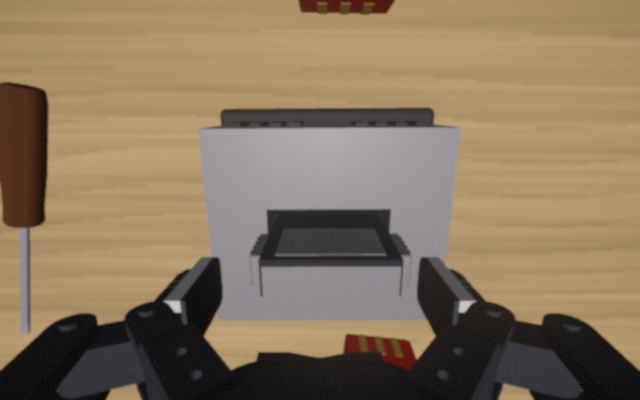

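>>> arm_command --moves '[0.004,0.0015,0.002,0,-0.004,0.007,-1,0.005,0.0015,0.002,0,-0.004,0.007,-1,0.005,0,0,0,0,0,-1,0,0,0,0,0,0,-1]'

```text
clock: 4.43
eef_pos: [0.4705, -0.2588, 0.2652]
tool_rot: [0.504, -0.498, -0.5, -0.499]
ft_force: [-0.5, 0.6, -0.8]
grip_width: 0.0853
```

```bash
python3 - <<'E'
from h import *
goto((.4695,-.258,.262),.008)
T=pose();im=bot.camera("wrist");cv2.imwrite("pics/w5.png",im[:,:,::-1]);np.save("w5T.npy",T)
im=bot.camera("side");cv2.imwrite("pics/s5.png",cv2.resize(im[100:240,270:450,::-1],None,fx=4,fy=4,interpolation=cv2.INTER_CUBIC))
E
```

```text
shift [0.0032 0.001  0.0008] rot [-0.0009 -0.0023  0.0051] at [ 0.4705 -0.2588  0.2652] err [-0.001   0.0008 -0.0032]
```

View pics/w5.png

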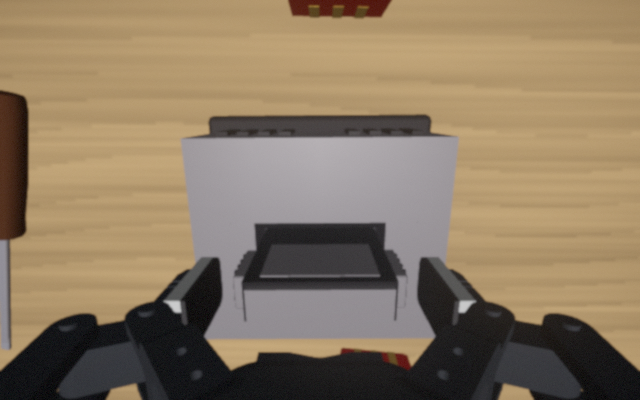

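View pics/s5.png

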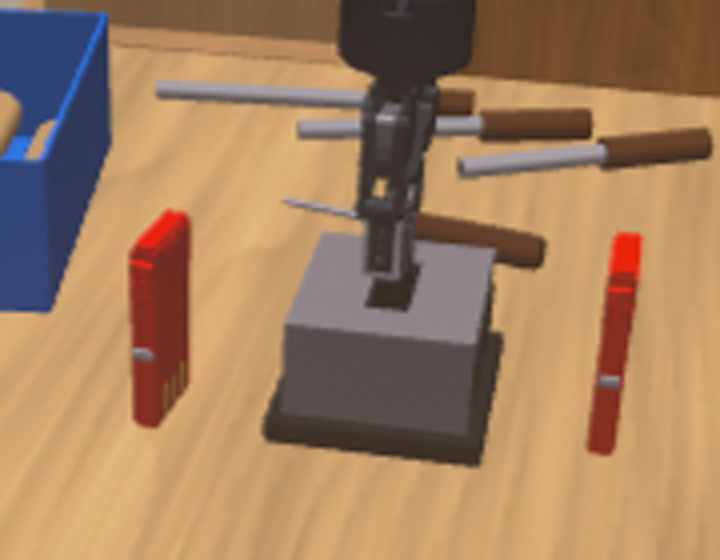

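>>> arm_command --moves '[0.003,0.001,0.0008,0,-0.002,0.005,-1,0,0,0,0,0,0,-1,0,0,0,0,0,0,1,0,0,0,0,0,0,1,0,0,0,0,0,0,1,0,0,0,0,0,0,1,0,0,0,0,0,0,1,0,0,0,0,0,0,1,0,0,0,0,0,0,1,0,0,0,0,0,0,1]'

```text
clock: 5.37
eef_pos: [0.4705, -0.2587, 0.2645]
tool_rot: [0.504, -0.498, -0.5, -0.498]
ft_force: [0.4, -1.2, -0.1]
grip_width: 0.0556
```

```bash
python3 - <<'E'
from h import *
goto((.4695,-.258,.262),.008)
o=bot.get_obs();print(o["grip_width"],o["ft_force"],o["ft_torque"])
T=pose();im=bot.camera("wrist");cv2.imwrite("pics/w6.png",im[:,:,::-1]);np.save("w6T.npy",T)
E
```

```text
shift [0.0025 0.0011 0.0007] rot [-0.0008 -0.003   0.0039] at [ 0.4705 -0.2587  0.2645] err [-0.001   0.0007 -0.0025]
0.05563297707688221 [ 0.3774 -1.1785 -0.1323] [ 0.0193 -0.0101 -0.0456]
```

View pics/w6.png

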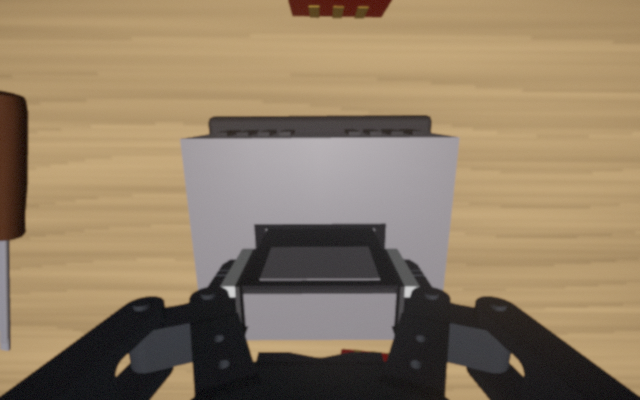

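>>> arm_command --moves '[-0.005,0,0,0,0,0,1,-0.01,0,0,0,0,0,1,-0.012,0,0,0,0,0,1,-0.012,0,0,0,0,0,1,0,0,0,0,0,0,1]'

```text
clock: 5.83
eef_pos: [0.4709, -0.2587, 0.3034]
tool_rot: [0.503, -0.498, -0.501, -0.498]
ft_force: [1.2, -0.8, -4.3]
grip_width: 0.0553
```

```bash
python3 - <<'E'
from h import *
goto((.4695,-.258,.37),.008)
o=bot.get_obs();print(o["grip_width"],o["ft_force"],o["ft_torque"])
im=bot.camera("side");cv2.imwrite("pics/s7.png",cv2.resize(im[100:240,270:450,::-1],None,fx=4,fy=4,interpolation=cv2.INTER_CUBIC))
E
```

```text
shift [-0.0666  0.0013  0.0006] rot [-0.0004 -0.0017  0.0022] at [ 0.4709 -0.2587  0.3034] err [-0.0014  0.0007  0.0666]
0.05527279977852158 [ 1.2428 -0.763  -4.2917] [-0.0658 -0.0438 -0.0188]
```

View pics/s7.png

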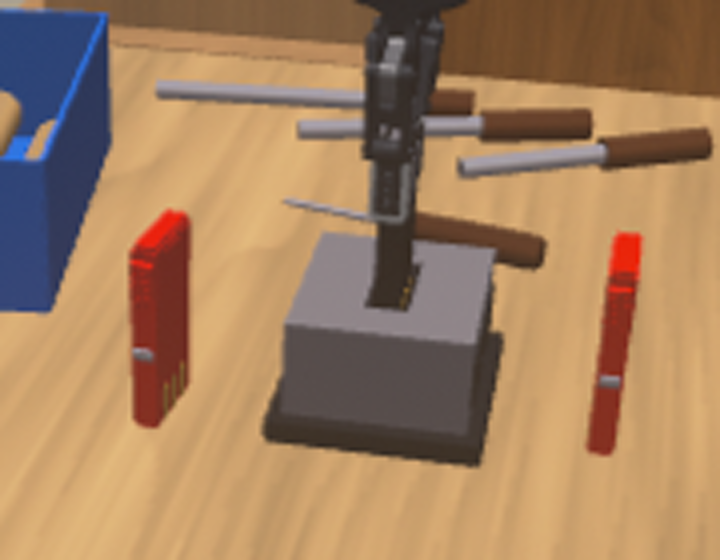

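>>> arm_command --moves '[-0.015,0,0,0,0,0,1,-0.018,0,0,0,0,0,1,-0.018,0,0,0,0,0,1,-0.018,0,0,0,0,0,1,0,0,0,0,0,0,1,0,0,0,0,0,0,1]'

```text
clock: 6.38
eef_pos: [0.4691, -0.2577, 0.3679]
tool_rot: [-0.499, 0.499, 0.505, 0.497]
ft_force: [-0.5, 0.5, -5.1]
grip_width: 0.0552
```

```bash
python3 - <<'E'
from h import *
goto((.4743,.264,.375),.148)
o=bot.get_obs();print(o["grip_width"],o["ft_force"],o["ft_torque"])
T=pose();im=bot.camera("wrist");cv2.imwrite("pics/w8.png",im[:,:,::-1]);np.save("w8T.npy",T)
E
```

```text
shift [-0.0053 -0.0092  0.5217] rot [-0.1403  0.0042 -0.0081] at [ 0.4691 -0.2577  0.3679] err [0.0052 0.5217 0.0071]
0.05517417109413586 [-0.4542  0.5055 -5.1206] [-0.0132 -0.063  -0.0467]
```

View pics/w8.png

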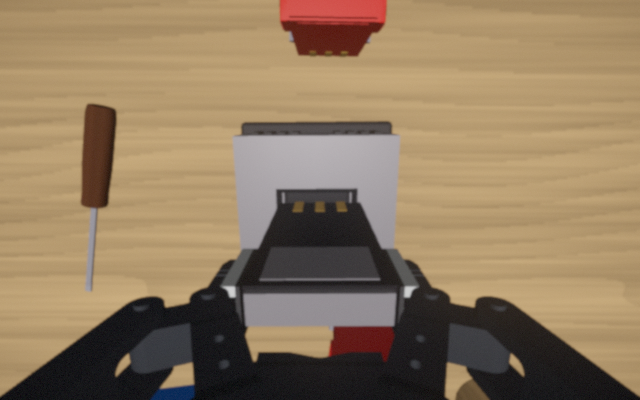

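>>> arm_command --moves '[-0.003,0,0.015,0,0,-0.002,1,-0.003,0,0.03,0,0,-0.002,1,0,-0.0005,0.037,-0.01,0,0,1,0,-0.0005,0.037,-0.01,0,0,1,0,-0.0005,0.037,-0.01,0,0,1,0,-0.0005,0.037,-0.01,0,0,1,0,0,0.037,-0.01,0,0,1,0,0,0.037,-0.01,0,0,1,0,0,0.037,-0.01,0,0,1,0,0,0.037,-0.01,0,0,1,0,0,0.037,-0.01,0,0,1,0,0,0.035,-0.01,0,0,1,0,0,0.03,-0.01,0,0,1,0,0,0.02,-0.01,0,0,1,0,0,0.01,0,0,0,1,0,0,0,0,0,0,1,0,0,0,0,0,0,1]'

```text
clock: 7.85
eef_pos: [0.4306, 0.2409, 0.3523]
tool_rot: [-0.52, 0.474, 0.544, 0.456]
ft_force: [-0.2, -0.0, -5.1]
grip_width: 0.055
```

```bash
python3 - <<'E'
from h import *
goto((.475,.2655,.375),.148)
o=bot.get_obs();print(o["grip_width"],o["ft_force"],o["ft_torque"])
E
```

```text
shift [-0.0245 -0.0462  0.0187] rot [-0.0139  0.0092 -0.0422] at [0.4306 0.2409 0.3523] err [0.0444 0.0246 0.0227]
0.055034749668548696 [-0.2402 -0.0137 -5.0651] [-0.0769 -0.0866 -0.0177]
```

>>> arm_command --moves '[-0.012,0,0,-0.003,0.002,-0.01,1,-0.008,-0.012,0.005,-0.003,0.002,-0.01,1,-0.004,-0.012,0.005,-0.003,0.002,-0.01,1,0,-0.012,0.005,-0.003,0.002,-0.008,1,0,-0.01,0.004,0,0,0,1,0,0,0,0,0,0,1,0,0,0,0,0,0,1]'

```text
clock: 8.43
eef_pos: [0.4748, 0.2602, 0.3774]
tool_rot: [-0.533, 0.467, 0.534, 0.461]
ft_force: [-0.5, 0.3, -3.6]
grip_width: 0.055
```

```bash
python3 - <<'E'
from h import *
goto((.475,.2655,.375),.148)
o=bot.get_obs();print(o["grip_width"],o["ft_force"],o["ft_torque"])
E
```

```text
shift [ 0.0024 -0.0009  0.0053] rot [-0.0094 -0.0044 -0.0069] at [0.4748 0.2602 0.3774] err [ 0.0002  0.0053 -0.0024]
0.05501715382478867 [-0.4816  0.3486 -3.5737] [-0.0559  0.0136 -0.0122]
```

>>> arm_command --moves '[0,0,0.0025,-0.005,-0.002,-0.004,1,0,-0.001,0.0025,-0.005,-0.002,-0.003,1,0,0,0,0,0,0,1,0,0,0,0,0,0,1]'

```text
clock: 8.77
eef_pos: [0.474, 0.2628, 0.3779]
tool_rot: [0.535, -0.463, -0.535, -0.462]
ft_force: [-1.0, -0.2, -4.1]
grip_width: 0.0551
```

```bash
python3 - <<'E'
from h import *
goto((.475,.2655,.375),.148)
T=pose();im=bot.camera("wrist");cv2.imwrite("pics/w9.png",im[:,:,::-1]);np.save("w9T.npy",T)
im=bot.camera("side");cv2.imwrite("pics/s9.png",cv2.resize(im[220:400,200:400,::-1],None,fx=3,fy=3,interpolation=cv2.INTER_CUBIC))
E
```

```text
shift [ 0.0029 -0.0013  0.0025] rot [-0.0017 -0.001  -0.0009] at [0.474  0.2628 0.3779] err [ 0.001   0.0027 -0.0029]
```

View pics/w9.png

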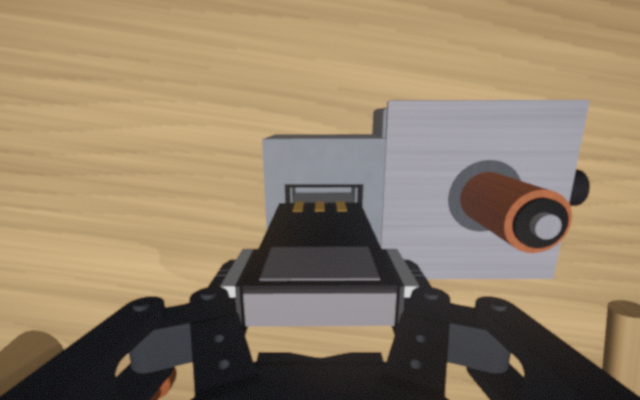

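View pics/s9.png

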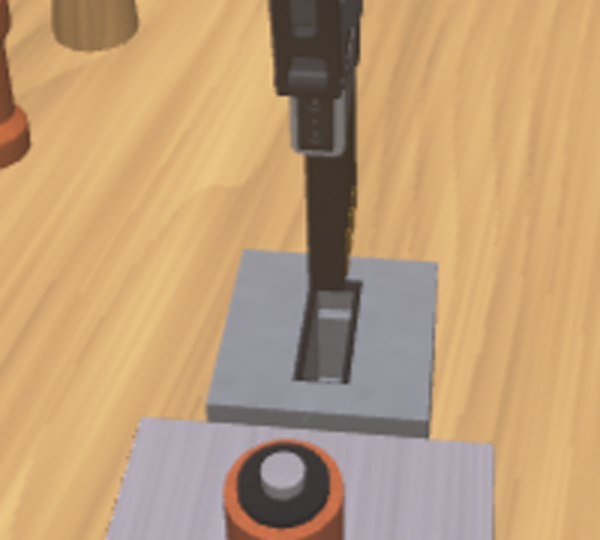

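```bash
python3 - <<'E'
import cv2,numpy as np
a=[cv2.resize(cv2.imread(f"pics/w{i}.png")[175:215,265:375],None,fx=7,fy=7,interpolation=cv2.INTER_CUBIC) for i in (8,9)]
cv2.imwrite("pics/w89.png",np.vstack(a))
E
```

```text
(no output)
```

View pics/w89.png

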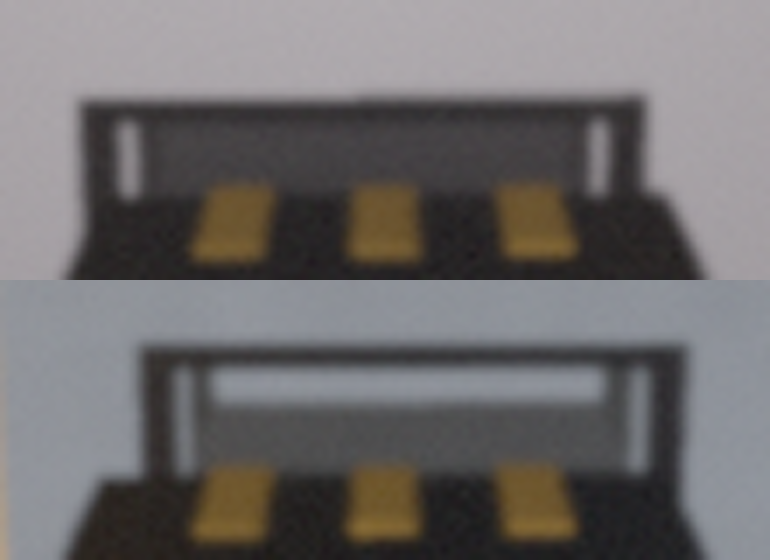

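```bash
python3 - <<'E'
from h import *
def ed(n,p):
    T=np.load(f"w{n}T.npy");c=cam("wrist",T)
    P=atz(c,(np.array(p)+.5)/7-.5+[265,175],.078)
    e=P[1]-P[0];yaw=np.arctan2(-e[0],e[1]);m=P.mean(0)
    print(n,P,np.linalg.norm(e),"yaw",yaw,"mid",m);return m,yaw,T
m8,y8,T8=ed(8,[(80,101),(643,97)])
m9,y9,T9=ed(9,[(140,67),(687,67)])
r=lambda a:R.from_euler("z",a).as_matrix()
g=np.load("w6T.npy")[:3,3]; print("grasp",g)
rel=r(-.008)@(g-m8); print(rel, "centre should be +.013 in x")
t=m9+r(.15)@rel; print("target tcp",t)
print("slot centres", m8+r(.008)@[.013,0,0], m9+r(.15)@[.013,0,0])
E
```

```text
8 [[ 0.4575 -0.2911  0.078 ]
 [ 0.4566 -0.2261  0.078 ]] 0.06507443032014164 yaw 0.014411046160519974 mid [ 0.457  -0.2586  0.078 ]
9 [[0.4667 0.2327 0.078 ]
 [0.4571 0.2974 0.078 ]] 0.0654027938732605 yaw 0.14672279524991755 mid [0.4619 0.265  0.078 ]
grasp [ 0.4705 -0.2587  0.2645]
[ 0.0135 -0.0002  0.1865] centre should be +.013 in x
target tcp [0.4753 0.2669 0.2645]
slot centres [ 0.47   -0.2585  0.078 ] [0.4748 0.267  0.078 ]
```

>>> arm_command --moves '[0.008,-0.001,0.002,-0.001,-0.001,0,1,0.012,-0.001,0.002,-0.001,0,0,1,0.012,0,0,0,0,0,1,0.006,0,0,0,0,0,1,0,0,0,0,0,0,1,0,0,0,0,0,0,1]'

```text
clock: 9.37
eef_pos: [0.4749, 0.268, 0.337]
tool_rot: [-0.536, 0.461, 0.536, 0.461]
ft_force: [0.4, -0.7, -4.0]
grip_width: 0.0551
```

```bash
python3 - <<'E'
from h import *
goto((.4753,.267,.336),.149)
o=bot.get_obs();print(o["grip_width"],o["ft_force"],o["ft_torque"])
E
```

```text
shift [ 0.001  -0.0002 -0.001 ] rot [ 0.0005  0.0006 -0.0008] at [0.4749 0.268  0.337 ] err [ 0.0004 -0.001  -0.001 ]
0.05513195338715943 [ 0.3768 -0.6642 -4.0393] [-0.0374 -0.0168 -0.0257]
```

Aligned within about 1 mm; I start the insertion slowly and watch the force.

>>> arm_command --moves '[0.004,0,-0.001,0,0,0,1,0.005,0,0,0,0,0,1,0.005,0,0,0,0,0,1,0.005,0,0,0,0,0,1,0,0,0,0,0,0,1]'

```text
clock: 9.78
eef_pos: [0.4754, 0.2667, 0.3185]
tool_rot: [0.536, -0.461, -0.536, -0.462]
ft_force: [0.2, 0.5, -5.4]
grip_width: 0.0552
```

```bash
python3 - <<'E'
from h import *
goto((.4753,.267,.2645),.149)
o=bot.get_obs();print(o["grip_width"],o["ft_force"],o["ft_torque"])
im=bot.camera("side");cv2.imwrite("pics/s10.png",cv2.resize(im[220:400,200:400,::-1],None,fx=3,fy=3,interpolation=cv2.INTER_CUBIC))
E
```

```text
shift [0.054  0.0001 0.0002] rot [0.0001 0.0005 0.0017] at [0.4754 0.2667 0.3185] err [-0.0001  0.0003 -0.054 ]
0.05524589518129962 [ 0.2072  0.5396 -5.4134] [-0.0195  0.0573 -0.02  ]
```

View pics/s10.png

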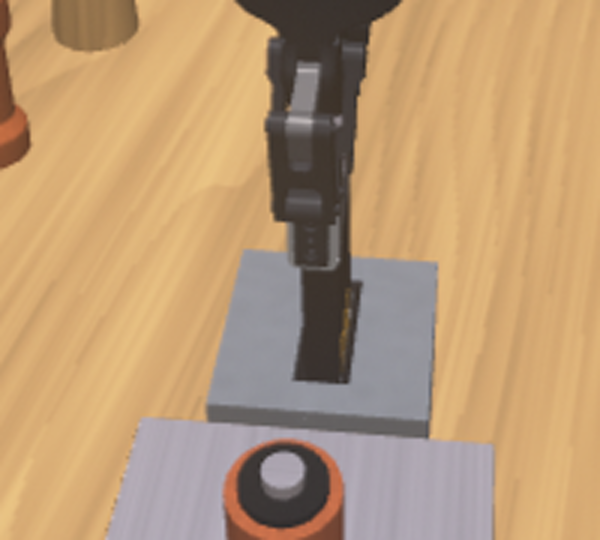

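>>> arm_command --moves '[0.006,0,0,0,0,0.001,1,0.007,0,0,0,0,0.001,1,0.007,0,0,0,0,0,1,0.007,0,0,0,0,0,1,0.006,0,0,0,0,0,1,0,0,0,0,0,0,1]'

```text
clock: 10.33
eef_pos: [0.4753, 0.2667, 0.2822]
tool_rot: [-0.536, 0.461, 0.536, 0.461]
ft_force: [-0.2, -0.3, -4.9]
grip_width: 0.0557
```

```bash
python3 - <<'E'
from h import *
goto((.4753,.267,.2645),.149)
o=bot.get_obs();print(o["grip_width"],o["ft_force"],o["ft_torque"])
E
```

```text
shift [ 0.0177 -0.0001  0.0003] rot [ 0.      0.0008 -0.0005] at [0.4753 0.2667 0.2822] err [ 0.      0.0003 -0.0177]
0.05573371728873276 [-0.2408 -0.2717 -4.887 ] [-0.0275  0.0527  0.0086]
```

>>> arm_command --moves '[0.005,0,0,0,0,0,1,0.005,0,0,0,0,0,1,0.004,0,0,0,0,0,1,0,0,0,0,0,0,1]'

```text
clock: 10.67
eef_pos: [0.4756, 0.2669, 0.2661]
tool_rot: [-0.536, 0.461, 0.536, 0.461]
ft_force: [-0.3, 0.3, -3.5]
grip_width: 0.0554
```

```bash
python3 - <<'E'
from h import *
goto((.4753,.267,.2645),.149)
o=bot.get_obs();print(o["grip_width"],o["ft_force"],o["ft_torque"])
E
```

```text
shift [0.0016 0.0002 0.0001] rot [ 0.0002  0.0007 -0.0005] at [0.4756 0.2669 0.2661] err [-0.0003  0.0001 -0.0016]
0.05542739146311052 [-0.3394  0.3132 -3.4953] [0.0178 0.0274 0.0258]
```

>>> arm_command --moves '[0.002,0,0,0,0,0,1,0.001,0,0,0,0,0,1,0,0,0,0,0,0,1]'

```text
clock: 10.92
eef_pos: [0.4757, 0.267, 0.2649]
tool_rot: [0.536, -0.461, -0.536, -0.462]
ft_force: [-0.2, -1.6, -5.0]
grip_width: 0.055
```

>>> arm_command --moves '[0.002,0,0,0,0,0,1,0.002,0,0,0,0,0,1]'

```text
clock: 11.08
eef_pos: [0.4756, 0.2669, 0.2645]
tool_rot: [0.536, -0.46, -0.535, -0.463]
ft_force: [-5.2, -4.1, 12.1]
grip_width: 0.0551
```

>>> arm_command --moves '[0,0,0,0,0,0,-1,0,0,0,0,0,0,-1,0,0,0,0,0,0,-1,0,0,0,0,0,0,-1,0,0,0,0,0,0,-1,0,0,0,0,0,0,-1,0,0,0,0,0,0,-1,0,0,0,0,0,0,-1]'

```text
clock: 11.75
eef_pos: [0.4781, 0.2686, 0.2678]
tool_rot: [0.537, -0.456, -0.534, -0.467]
ft_force: [0.3, -0.8, 0.5]
grip_width: 0.0857
```

```bash
python3 - <<'E'
from h import *
goto((.4753,.267,.345),.149)
o=bot.get_obs();print(o["grip_width"],o["ft_force"],o["ft_torque"])
im=bot.camera("wrist");cv2.imwrite("pics/w11.png",im[:,:,::-1])
E
```

```text
shift [-0.0772  0.0019 -0.0007] rot [0.0002 0.0063 0.014 ] at [0.4781 0.2686 0.2678] err [-0.0028 -0.0016  0.0772]
0.08571906369499542 [ 0.3134 -0.8367  0.4527] [0.0883 0.0338 0.0059]
```

View pics/w11.png

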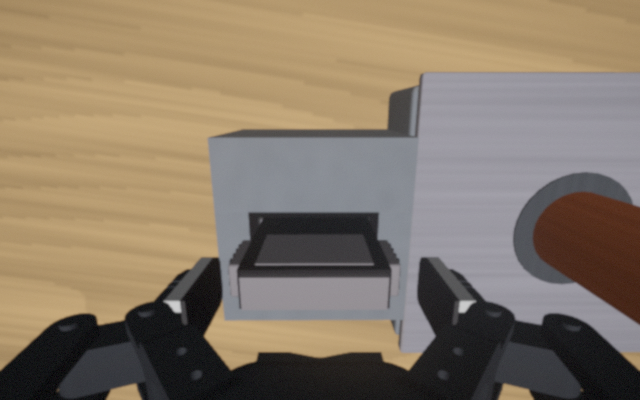

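>>> arm_command --moves '[-0.01,0,-0.001,0,0,0.003,-1,-0.02,0,0,0,0,0.003,-1,-0.03,0,0,0,0,0.003,-1,-0.03,0,0,0,0,0,-1,-0.02,0,0,0,0,0,-1,-0.01,0,0,0,0,0,-1,0,0,0,0,0,0,-1,0,0,0,0,0,0,-1]'

```text
clock: 12.47
eef_pos: [0.4768, 0.2662, 0.3904]
tool_rot: [-0.534, 0.461, 0.537, 0.462]
ft_force: [0.2, 0.0, 0.2]
grip_width: 0.0856
```

```bash
python3 - <<'E'
from h import *
goto((.4753,.267,.38),.149)
T=pose();np.save("w12T.npy",T)
im=bot.camera("wrist");cv2.imwrite("pics/w12.png",im[:,:,::-1]);cv2.imwrite("pics/w12c.png",cv2.resize(im[160:250,270:400,::-1],None,fx=6,fy=6,interpolation=cv2.INTER_CUBIC))
im=bot.camera("side");cv2.imwrite("pics/s12.png",im[:,:,::-1]);cv2.imwrite("pics/s12c.png",cv2.resize(im[240:400,230:390,::-1],None,fx=3.6,fy=3.6,interpolation=cv2.INTER_CUBIC))
im=bot.camera("top");cv2.imwrite("pics/t12.png",im[:,:,::-1])
E
```

```text
shift [0.0104 0.0013 0.0009] rot [ 0.0002  0.0042 -0.0014] at [0.4768 0.2662 0.3904] err [-0.0015  0.0008 -0.0104]
```

View pics/w12c.png

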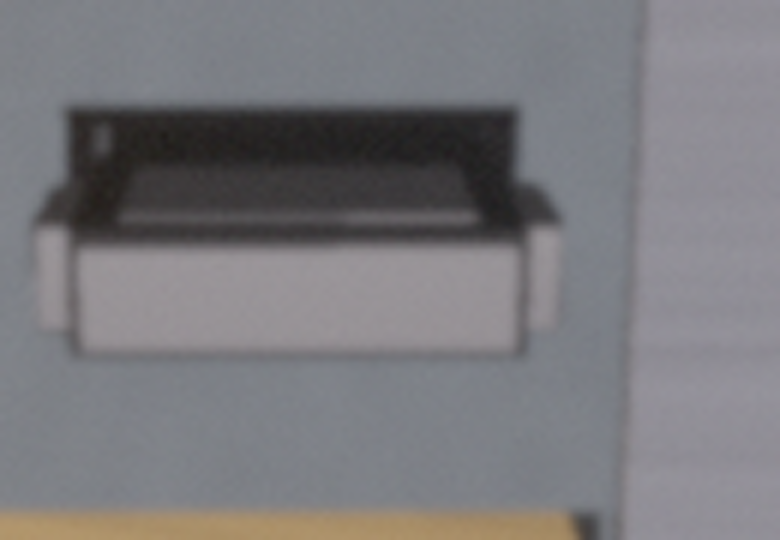

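View pics/s12c.png

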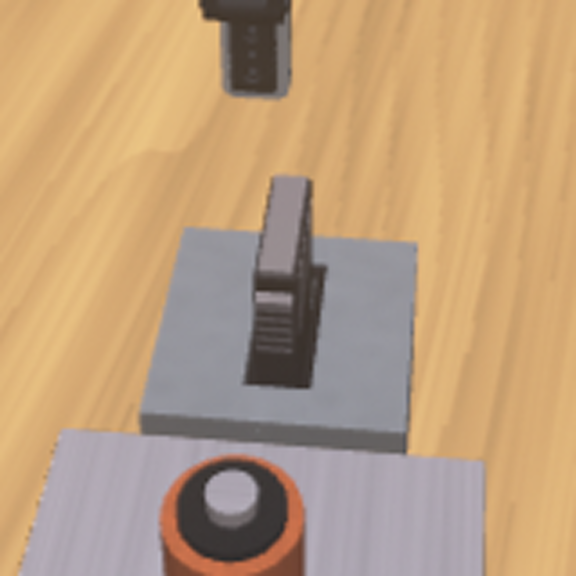

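View pics/t12.png

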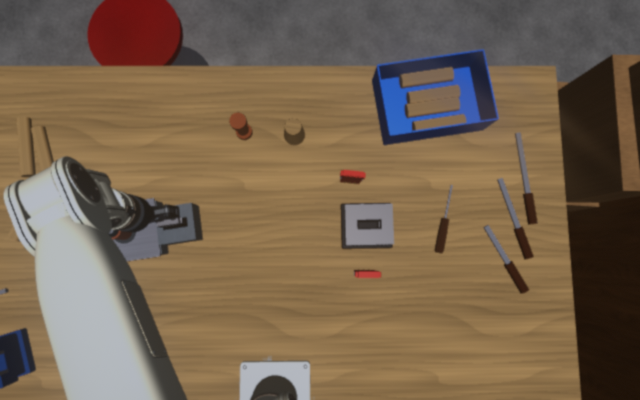

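```bash
python3 - <<'E'
from h import *
c=cam("wrist",np.load("w12T.npy"))
q=(np.array([(78,243),(522,243),(524,352),(74,352)])+.5)/6-.5+[270,160]
for z in (.130,.132,.136):
    P=atz(c,q,z);e=P[1]+P[2]-P[0]-P[3];print(z,P.mean(0),np.linalg.norm(P-np.roll(P,-1,0),axis=1),np.arctan2(-e[0],e[1]))
m=(np.array([(68,107),(518,107)])+.5)/6-.5+[270,160]
P=atz(c,m,.078);print("slot centre",P.mean(0)+R.from_euler("z",.15).as_matrix()@[.013,0,0])
# side view check: expected top corners
cs=cam("side");r=R.from_euler("z",.149).as_matrix()
for z in (.132,.138):
    p=proj(cs,[r@[a,b,0]+[.4748,.267,z] for a,b in((-.008,.028),(.008,.028),(.008,-.028),(-.008,-.028))])
    print(z,(p-[230,240])*3.6)
E
```

```text
0.13 [0.4753 0.2679 0.13  ] [0.0536 0.0138 0.0551 0.0138] 0.1482477141525057
0.132 [0.4748 0.2678 0.132 ] [0.0531 0.0137 0.0546 0.0137] 0.1482477141525052
0.136 [0.4737 0.2676 0.136 ] [0.0522 0.0134 0.0537 0.0134] 0.14824771415250498
slot centre [0.4744 0.2671 0.078 ]
0.132 [[290.3322 276.9279]
 [247.0245 273.8103]
 [266.1579 172.0018]
 [306.2754 174.6959]]
0.138 [[290.2397 264.8556]
 [246.7121 261.7467]
 [265.9588 160.3608]
 [306.2649 163.0457]]
```

```bash
python3 - <<'E'
from h import *
o=bot.get_obs();print(o["clock"],o["ft_force"],abs(o["joint_vel"]).max())
print(bot.job_done())
E
```

```text
12.6167 [-0.3633  0.6754  0.1348] 0.008590871348265514
the job is handed in; nothing more can be done
None
```

I took the black battery out of the dock by squeezing both side buttons, put it in the sander slot until it touched the floor, let go, moved the arm up clear, and handed the job in at 12.6 s. No verdict is reported.

**Last checks:**
- **Fully home:** the battery met the slot floor with the arm at the same height as when I gripped it in the dock (TCP z 0.2645 m). The upward force there was about 12 N. In the side view its top also sits near the expected 132 mm.
- **Alignment:** the wrist camera puts the battery within about 1 mm of the slot centre. Its yaw is 0.148 rad against 0.147–0.150 for the slot.
- **Buttons:** both look sprung out. Their span compared with the battery's width matches what I saw in the dock before squeezing. I could not read the button travel directly, and I did not tug the battery to test the latch.
- **Bystanders:** in the top view the recorder joint, blank and chisel are where they were, and the two red batteries have not moved.

**Small disagreements:**
- **Grip reading:** the gripper read 55–56 mm while squeezing, against 58 mm for pressed-in buttons.
- **Image lengths:** lengths measured in the wrist pictures came out 1–4% short.
- **Side view:** the top corners were about 1–3 pixels off the model in the side picture.
- **Drift at release:** the arm moved about 3 mm up and 2–3 mm sideways as the fingers opened. The pictures taken afterwards show the battery still in place.

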